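# Put the hot lid back on the towel steamer

### The job

The towel steamer is loaded and its hot lid lies on the cork trivet. Lift the lid by its loop with the lid lifter, keeping it level and never touching it with the robot, and seat it gently, fully home and flat, in the mouth of the steamer's inner pot, which stands somewhere off the middle of the casing, so feel for the mouth without forcing. Then free the lifter, stand it upright on the grey counter, let go, and leave the other things alone.

Things in the scene. Friction and masses are not known exactly. Their poses are not given: they have to be found in the camera images.
- casing: Towel steamer: round brushed-metal casing, 194 mm across, 76 mm high, fixed, black panel on its -x side. Origin under its centre. Inside stands an open steel inner pot, immovable and NOT measured: its axis is 5.5 to 7.5 mm from the casing's, in any direction. The pot's flat rim is 88 mm above the counter, 152 mm across; its mouth is 124 mm across, straight-sided, no chamfer.
- casing_top (a point): Centre of the casing's open top, 76 mm above the counter, on the casing's axis. The lid is home when its flange lies on the pot's rim: the lid's origin is then 4 mm above this point and up to 11 mm from it sideways. Caught on the rim the lid stands 3 mm or more too high or leans; its low side is then the way towards the mouth.
- lid: Hot steel lid, 0.33 to 0.55 kg, loose on the trivet. Origin at the centre of its underside. Plug 118 mm across, 8 mm deep (3 mm play all round in the pot's mouth); above it a flange 148 mm across, 4 mm thick, its flat top 12 mm above the origin.
- lid_loop (a point): Middle of the lid's dark loop handle, 49 mm above the lid's origin: a level round bar 10 mm thick along this frame's y, on upright legs at y = -30 and +30 mm. The opening under the bar is 50 mm wide and 32 mm high, open along x from both sides.
- trivet_top (a point): Round cork trivet, 124 mm across, fixed. The point is the centre of its flat top, 30 mm above the counter. The lid lies on it.
- lifter: Lid lifter, 0.16 kg, loose, upright on its own foot. Origin on the foot's underside below the grip; z up, x the way its tines point. Two flat tines at y = -15 and +15 mm, 8 mm wide, 6 mm thick, from x = -34 to +30 mm. Behind them at x = -36 mm a 10 mm neck rises and bends forward, 66 mm up, to the grip; the throat between tines and grip is open to the front.
- lifter_notch (a point): Middle between the V notches on top of the two tines, 13 mm above the lifter's underside, below the grip: the loop bar's axis lies about here when it hangs in the notches. Notch bottoms are 6 mm above the underside, the crests 17 mm, at x = -22 and +22 mm.
- lifter_grip (a point): Centre of the lifter's wooden grip, straight above the notches: a block 36 mm along the lifter's x, 18 mm along its y, 56 mm tall; the centre is 92 mm above the lifter's underside.
- candle: Bystander: amber glass candle jar, 66 mm across, 65 mm high, origin at the underside.
- carton: Bystander: orange carton 70 x 110 x 85 mm high, origin at the underside.
- tissues: Bystander: white tissue box 110 x 110 x 120 mm high, origin at the underside.
- jug: Bystander: red bottle 90 mm across, 200 mm high, origin at the underside.
Mind the look-alikes: they are no part of the job. Leave any red look-alike of the lid alone. There is more than one size of the lifter; the job needs the smaller.

How it is judged:
By the outcome, as a careful person would: the job done as asked, in the order asked, and still so for the second after the job is handed in, with the robot touching nothing.
It also fails if it takes over 70 s, if anything falls off the work surface, if the arm or the gripper's body presses on something with over 40 N, if the wrist force passes 120 N, or if a joint passes its speed limit or range.

### The arm

A 6-joint arm with a two-finger parallel gripper is mounted at the origin on the work surface. World frame = base frame: x ahead of the robot, y to its left, z up, the work surface at z = 0. Lengths are in m, angles in rad, forces in N, time in s.
With the tool pointing down it reaches from about 0.375 to 0.9 m from the base axis. Payload 3.1 kg.
Tool frame: the origin (TCP) lies midway between the tips of the shut fingers; the grasp point (between the pads) lies 19 mm behind it; z points along the fingers, y is the line along which they close (so a half turn about z gives the same grasp; the last joint's range is limited). The gripper opens to 85 mm and grips with 20 to 120 N. Pads are 22 mm wide; open, the fingers measure 114 mm over their backs; the gripper's body (76 mm by 85 mm) begins 54 mm behind the grasp point. The pads swing forward as they close: fully open they stand 13 mm farther back than shut.
Start: joints at [-1.468, 0.527, 1.433, -0, 1.181, -0.178], TCP at [0.173, -0.6, 0.231] pointing down, gripper open.
Joint ranges: [-3.08, 3.08], [-0.75, 2.2], [0.22, 2.44], [-1.43, 4.57], [0, 2.65], [-2.85, 2.85]. Speed limits (rad/s): [2.79, 2.79, 3.14, 3.14, 3.14, 3.14].

### API

Orientations are given as a unit quaternion [x, y, z, w].
In Python, from station import manip gives the robot as it stands.
- The arm moves only by the tool step_arm, never from a script. Its argument "targets" is text: rows parted by semicolons, each of 4 numbers parted by spaces: the shift along the tool's x, y, z in mm, then the turn about the tool's z in degrees. A call has 1 to 12 rows; each row is the pose to reach, as a shift and turn from the pose commanded when the call began, along the tool's axes at that moment; what a row does not reach only later rows make up. A row lasts 1/10 s, in which the tool goes at most 50 mm and 8.59 degrees, less where a joint would pass 70% of its speed; a pose out of reach is approached as far as the arm can. A call with a gripper value outside its range is refused whole. "gripper" is the closure, from 0 (fully open) to 1 (shut), set as the call begins (left out, the last holds). The fingers move at their own pace and stop on an object; "squeeze" is the grip in N (left out, the last holds). Time passes only in rows, so rows that repeat a pose let the fingers close. It gives the time, the measured TCP pose, the force, the opening and the grip force at its end, in the units of the state.
- manip.sense(): the state, without advancing time (a new reading comes with each control period).
- manip.snapshot(name): name is "side" or "top" or "wrist"; returns the picture (400x640x3 uint8, red, green, blue); there is no depth.
- manip.get_calibration(name): a dict with "fov_y" (degrees; the focal length in pixels is half the picture's height over the tangent of half this angle, whatever the lens; pixels are square), "cx", "cy" (the principal point, pixels), "extrinsics" (4x4, takes a point from camera to world coordinates); the wrist camera has in their place "tool_from_camera" (4x4, takes a point from camera to tool coordinates, whose origin is the TCP and whose axes are the flange's). Camera axes: x right, y down, z forward; pixel columns grow to the right and rows downward; lengths in m; the calibration is good to about 2 mm. A picture is of the moment at which its call begins: read the wrist's pose just before it. get_calibration takes no time and is no camera call.
- manip.sign_off(): hands the job in; it is judged then, once.
Trained networks look in the newest picture that a camera, given by its name, has taken for a name from the list of things; names that differ only in an ending like _2 or _b are one class to them, and where a whole thing is asked for, a point or a joint stands for the part that bears it (a point fixed in the world has none). Each returns a list of dicts, best first, with "p" (0 to 1); they miss things now and then, are a little off and sometimes report something else, mostly with a low value. They report only what shows in the picture. A call takes as long as a camera call. They do not tell look-alikes from the thing itself.
- manip.recognise(camera, query): "position" ([column, row] in pixels, amid what is visible of it).
- manip.masks_of(camera, query): "pixels" (400x640 bool, what is visible of it) and "position" ([column, row] in pixels, amid what is visible of it).
- manip.mark_of(camera, query): "position" ([column, row] in pixels: a listed point, or the origin of a listed thing).
The state is a dict: "t": time; "q": joint angles; "qd": joint speeds; "tau": joint torques, N m; "tcp_pos": TCP position; "tool_rot": TCP orientation; "force": force on the tool from outside, world axes, zero at the start; "ft_torque": the same for the moment, N m; "finger_gap": opening from 0.0 (shut) to 1.0 (fully open); "gripper_force": force on a finger pad.
Only numpy, scipy, OpenCV 4.12 (cv2) and the standard library are available. Lean on these libraries where they do the work, as an engineer would, in place of code of your own. Each camera call takes 0.05 s, during which the arm holds its last target. There are 200 camera calls.

## Working session

There is one attempt and no reset: what is moved stays moved. The work goes in short steps, Python scripts to look and compute and a tool call to move; the robot and the scene stay as the last step left them, time stands still between calls to the robot, and variables do not carry over. Pictures are saved under pics/ and viewed, at most 10 in all, crops included, and the job is handed in when it is done.

Besides the shell and the picture viewer there is one more tool, called after "Emit:" by a JSON object that holds its "api" and its "payload". step_arm: Moves the arm, as the interface text tells. Its arguments: {"type":"object","properties":{"targets":{"type":"string"},"gripper":{"type":"number"},"squeeze":{"type":"number"}},"required":["targets"]}

```bash
ls; mkdir -p pics; cat > h.py <<'E'
import numpy as np, cv2
from scipy.spatial.transform import Rotation as R
from station import manip
def save(img,n): cv2.imwrite('pics/'+n+'.png',cv2.cvtColor(img,cv2.COLOR_RGB2BGR))
def ray(cam,px,s=None):
    c=manip.get_calibration(cam); f=200/np.tan(np.radians(c['fov_y'])/2)
    d=np.array([(px[0]-c['cx'])/f,(px[1]-c['cy'])/f,1.])
    if 'extrinsics' in c: T=np.array(c['extrinsics'])
    else:
        s=s or manip.sense(); W=np.eye(4); W[:3,:3]=R.from_quat(s['tool_rot']).as_matrix(); W[:3,3]=s['tcp_pos']; T=W@np.array(c['tool_from_camera'])
    return T[:3,3],T[:3,:3]@d
def atz(cam,px,z,s=None):
    o,d=ray(cam,px,s); return o+d*(z-o[2])/d[2]
def tri(a,b):
    A=0;B=0
    for o,d in (a,b):
        d=d/np.linalg.norm(d); P=np.eye(3)-np.outer(d,d); A=A+P; B=B+P@o
    return np.linalg.solve(A,B)
E
python3 - <<'E'
from h import *
np.set_printoptions(precision=3,suppress=True)
for c in ('top','side'):
    print(c,{k:np.round(v,3).tolist() for k,v in manip.get_calibration(c).items()})
    save(manip.snapshot(c),c)
    for q,z in [('casing_top',.076),('lid_loop',.079),('lid',.03),('trivet_top',.03),('lifter_grip',.092),('lifter_notch',.013),('lifter',0),('candle',0),('carton',0),('tissues',0),('jug',0)]:
        for r in manip.mark_of(c,q)[:3]: print(q,round(r['p'],2),np.round(r['position']),atz(c,r['position'],z))
a=cv2.imread('pics/top.png');b=cv2.imread('pics/side.png')
print(manip.sense())
E
```

```text
pics
top {'fov_y': 55.321, 'cx': 322.497, 'cy': 200.983, 'extrinsics': [[-0.016, -0.997, 0.074, 0.436], [-1.0, 0.016, 0.0, -0.005], [-0.002, -0.074, -0.997, 1.327], [0.0, 0.0, 0.0, 1.0]]}
casing_top 0.37 [312. 227.] [0.444 0.031 0.076]
lid_loop 0.95 [438. 227.] [ 0.439 -0.379  0.079]
lid_loop 0.76 [377. 185.] [ 0.58  -0.183  0.079]
lid_loop 0.43 [311. 226.] [0.446 0.034 0.079]
lid 0.84 [358. 244.] [ 0.384 -0.121  0.03 ]
lid 0.79 [376. 188.] [ 0.572 -0.188  0.03 ]
lid 0.57 [430. 225.] [ 0.444 -0.367  0.03 ]
trivet_top 0.65 [312. 224.] [0.453 0.033 0.03 ]
trivet_top 0.57 [180. 200.] [0.544 0.483 0.03 ]
lifter_grip 0.86 [280. 268.] [0.313 0.134 0.092]
lifter_grip 0.71 [313. 228.] [0.441 0.028 0.092]
lifter_grip 0.52 [468. 179.] [ 0.593 -0.48   0.092]
lifter_notch 0.68 [312. 228.] [0.443 0.033 0.013]
lifter_notch 0.66 [285. 265.] [0.316 0.126 0.013]
lifter_notch 0.41 [316. 228.] [0.442 0.019 0.013]
lifter 0.88 [281. 267.] [0.308 0.142 0.   ]
lifter 0.55 [312. 227.] [0.443 0.033 0.   ]
candle 0.52 [335. 142.] [ 0.741 -0.051  0.   ]
candle 0.35 [179. 200.] [0.547 0.496 0.   ]
carton 0.94 [
[... 980 characters left out ...]
[285. 219.] [0.444 0.008 0.   ]
lifter 0.36 [281. 197.] [0.456 0.139 0.   ]
candle 0.94 [374. 219.] [ 0.739 -0.057 -0.   ]
carton 0.9 [366. 196.] [0.755 0.079 0.   ]
tissues 0.71 [390. 336.] [ 0.612 -0.512  0.   ]
jug 0.53 [365. 196.] [ 0.754  0.082 -0.   ]
{'t': 1.2, 'q': array([-1.468,  0.527,  1.433, -0.   ,  1.181, -0.179]), 'qd': array([ 0.   ,  0.   ,  0.   , -0.   , -0.001, -0.   ]), 'tau': array([ -0.001, -44.233, -17.842,  -0.   ,   0.001,   0.   ]), 'tcp_pos': array([ 0.173, -0.6  ,  0.231]), 'tool_rot': array([ 0.99,  0.14, -0.  , -0.  ]), 'force': array([-0.763, -0.051,  0.164]), 'ft_torque': array([ 0.023, -0.014, -0.049]), 'gripper_force': 0.0, 'finger_gap': 1.0000857049398684}
```

View pics/top.png

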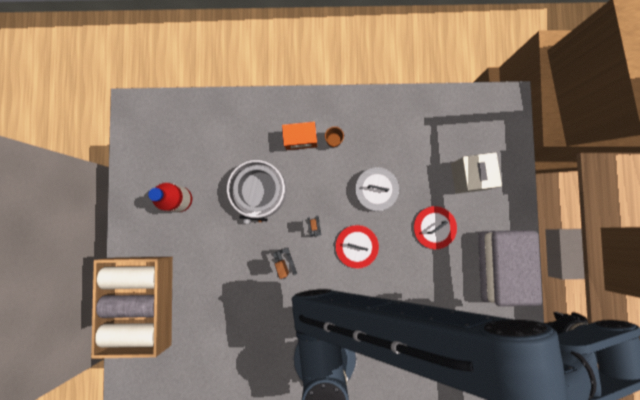

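View pics/side.png

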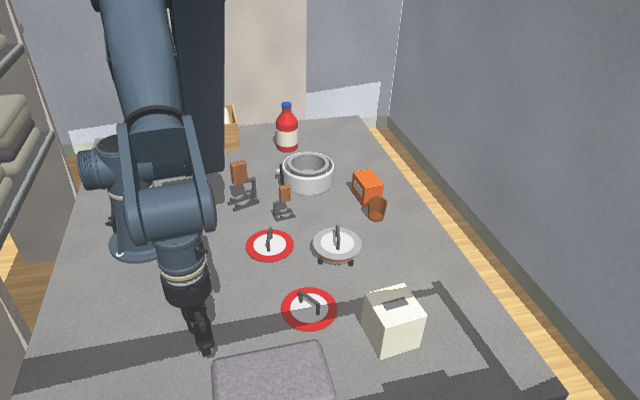

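Lids: grey on the trivet at (377,188) top; red look-alikes at (357,246) and (435,227). The wanted one is the grey lid. Lifters: large at (281,265), small at (312,226). The wanted one is the small. The pot is at (255,188). I'll confirm the choice close up with the wrist camera.

```bash
cat >> h.py <<'E'
np.set_printoptions(precision=4,suppress=True)
def yaw(s=None):
    s=s or manip.sense(); m=R.from_quat(s['tool_rot']).as_matrix(); return np.degrees(np.arctan2(m[1,0],m[0,0]))
def go(p,y=None):
    s=manip.sense(); m=R.from_quat(s['tool_rot']).as_matrix()
    d=m.T@(np.array(p)-s['tcp_pos'])*1000
    print('shift',d.round(1),'turn',None if y is None else round(-((y-yaw(s)+180)%360-180),1),'| yaw',round(yaw(s),2),'tcp',s['tcp_pos'],'F',s['force'],'q',s['q'])
E
python3 - <<'E'
from h import *
c=manip.get_calibration('wrist');print(c['fov_y'],c['cx'],c['cy'],c['tool_from_camera'])
P=lambda a,b:tri(ray('top',a),ray('side',b))
print('loop',P((377,185),(337,230)),'grip',P((313,228),(283,196)))
go([.36,-.3,.3],0);go([.41,.03,.30],0)
E
```

```text
61.190951989282965 321.85525997665195 195.63682154943595 [[ 0.0006 -0.9482 -0.3177  0.0811]
 [ 1.      0.0005  0.0003 -0.0003]
 [-0.0001 -0.3177  0.9482 -0.1413]
 [ 0.      0.      0.      1.    ]]
loop [ 0.5721 -0.1819  0.0843] grip [0.4419 0.0281 0.0816]
shift [ 262.7 -236.9  -68.7] turn 16.1 | yaw 16.09 tcp [ 0.1732 -0.6005  0.2313] F [-0.7634 -0.0511  0.1642] q [-1.4685  0.5275  1.4327 -0.      1.1814 -0.1785]
shift [ 402.2 -540.2  -68.7] turn 16.1 | yaw 16.09 tcp [ 0.1732 -0.6005  0.2313] F [-0.7634 -0.0511  0.1642] q [-1.4685  0.5275  1.4327 -0.      1.1814 -0.1785]
```

Emit:
{"api": "step_arm", "payload": {"targets": "263 -237 -69 16;263 -237 -69 16;263 -237 -69 16;263 -237 -69 16;263 -237 -69 16;263 -237 -69 16;263 -237 -69 16;450 -526 -69 16;450 -526 -69 16;450 -526 -69 16;450 -526 -69 16;450 -526 -69 16"}}

```text
t: 2.4
tcp_pos: [0.4292, -0.0682, 0.3001]
tool_rot: [1.0, 0.001, 0.001, 0.0]
force: [1.2, 0.1, 0.1]
finger_gap: 1.0
gripper_force: 0.0
```

Emit:
{"api": "step_arm", "payload": {"targets": "110 -170 0 0;110 -170 0 0;110 -170 0 0;110 -170 0 0;110 -170 0 0"}}

```text
t: 2.9
tcp_pos: [0.5413, 0.1047, 0.2998]
tool_rot: [1.0, 0.004, 0.002, -0.001]
force: [-0.5, 0.2, -0.1]
finger_gap: 0.999
gripper_force: 0.0
```

```bash
python3 - <<'E'
from h import *
s=manip.sense();save(manip.snapshot('wrist'),'w1')
for q,z in [('lifter_grip',.092),('lifter_notch',.013),('lifter',0)]:
    for r in manip.mark_of('wrist',q)[:3]: print(q,round(r['p'],2),np.round(r['position']),atz('wrist',r['position'],z,s))
go([.442,.03,.3],0)
print(s['t'])
E
```

```text
lifter_grip 0.76 [390. 246.] [0.4457 0.0266 0.092 ]
lifter_grip 0.65 [298. 362.] [0.2788 0.1343 0.092 ]
lifter_notch 0.69 [380. 218.] [0.4485 0.0257 0.013 ]
lifter_notch 0.67 [304. 303.] [0.3107 0.1298 0.013 ]
lifter 0.7 [307. 296.] [0.3146 0.1263 0.    ]
lifter 0.65 [373. 214.] [0.4496 0.0329 0.    ]
shift [-95.9  69.3  -0.4] turn 0.1 | yaw 0.07 tcp [0.5378 0.0994 0.2995] F [ 0.614  -0.9615 -0.9582] q [-0.0213  0.3465  1.543  -0.0006  1.2534  1.5485]
2.9
```

View pics/w1.png

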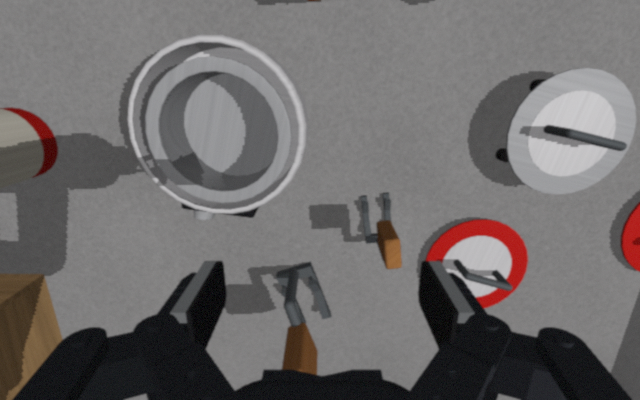

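The small lifter is at (385,230) with its tines pointing up the image (about world +x). The large one is at (303,310), the grey lid is at (572,130), and the pot is at (217,127). I'll go closer to the small lifter.

Emit:
{"api": "step_arm", "payload": {"targets": "-60 75 70 0;-60 75 70 0;-60 75 70 0;-60 75 70 0;-60 75 70 0"}}

```text
t: 3.6
tcp_pos: [0.479, 0.0239, 0.2304]
tool_rot: [1.0, -0.001, 0.001, -0.0]
force: [1.4, 0.5, 0.0]
finger_gap: 1.001
gripper_force: 0.0
```

```bash
python3 - <<'E'
from h import *
s=manip.sense();im=manip.snapshot('wrist')
save(cv2.resize(im[60:380,180:480],None,fx=1.8,fy=1.8,interpolation=cv2.INTER_CUBIC),'w2')
for q,z in [('lifter_grip',.092),('lifter_notch',.013),('lifter',0)]:
    for r in manip.mark_of('wrist',q)[:3]: print(q,round(r['p'],2),np.round(r['position']),atz('wrist',r['position'],z,s))
go([.442,.03,.3],0)
E
```

```text
lifter_grip 0.76 [210. 367.] [0.2768 0.1416 0.092 ]
lifter_grip 0.69 [317. 214.] [0.4493 0.028  0.092 ]
lifter_notch 0.81 [238. 298.] [0.3062 0.129  0.013 ]
lifter_notch 0.69 [316. 190.] [0.447  0.0302 0.013 ]
lifter 0.68 [241. 284.] [0.3176 0.1267 0.    ]
lifter 0.66 [316. 180.] [0.4549 0.0309 0.    ]
shift [-37.8  -4.9 -69.4] turn 0.1 | yaw 0.11 tcp [0.48   0.0252 0.2307] F [ 1.1501  0.3883 -0.2031] q [-0.1808  0.3341  1.7877  0.0002  1.0171  1.388 ]
```

View pics/w2.png

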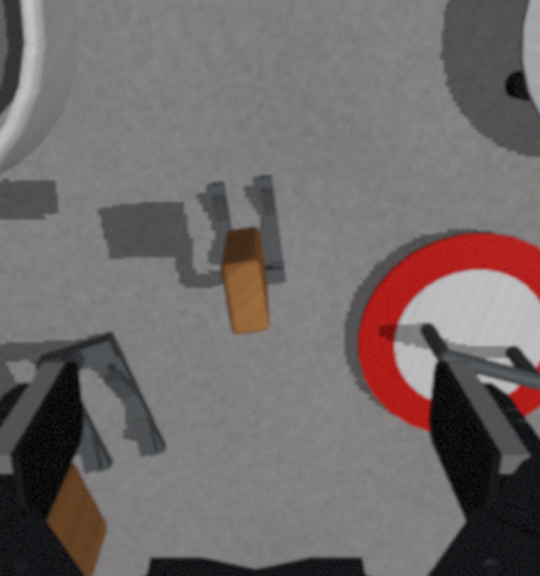

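```bash
python3 - <<'E'
from h import *
s=manip.sense()
f=lambda x,y,z:atz('wrist',(180+x/1.8,60+y/1.8),z,s)
def a(p,q,z): d=f(*p,z)-f(*q,z); print(f(*p,z),f(*q,z),np.degrees(np.arctan2(d[1],d[0])),np.linalg.norm(d))
a((272,178),(284,280),.003);a((225,186),(230,220),.006)
a((222,266),(233,333),.12);a((264,263),(268,328),.12);a((216,184),(264,178),.006)
c=sum(f(x,y,.12) for x,y in[(222,266),(233,333),(264,263),(268,328)])/4;print(c)
go([c[0],c[1],.2],7)
E
```

```text
[0.481  0.0148 0.003 ] [0.4134 0.0062 0.003 ] 7.23235712761364 0.06813795506426928
[0.4766 0.0437 0.006 ] [0.4549 0.0409 0.006 ] 7.457059644661091 0.021902469422760674
[0.4667 0.0398 0.12  ] [0.4339 0.0353 0.12  ] 7.930693611443741 0.03308618606216221
[0.4681 0.0213 0.12  ] [0.4365 0.0192 0.12  ] 3.710694204851911 0.03172157374733743
[0.4779 0.0492 0.006 ] [0.4817 0.0198 0.006 ] 97.38760644299045 0.02967920014182076
[0.4513 0.0289 0.12  ]
shift [-28.8  -3.8  30.6] turn -6.9 | yaw 0.11 tcp [0.48   0.0252 0.2307] F [ 1.1501  0.3883 -0.2031] q [-0.1808  0.3341  1.7877  0.0002  1.0171  1.388 ]
```

Emit:
{"api": "step_arm", "payload": {"targets": "-30 -4 60 -7;-30 -4 60 -7;-30 -4 60 -7;-30 -4 100 -7;-30 -4 130 -7;-30 -4 150 -7;-30 -4 158 -7;-30 -4 158 -7", "gripper": 0}}

```text
t: 4.6
tcp_pos: [0.4501, 0.029, 0.0716]
tool_rot: [0.998, 0.062, 0.0, 0.0]
force: [-1.1, -0.1, 0.3]
finger_gap: 0.995
gripper_force: 0.0
```

Emit:
{"api": "step_arm", "payload": {"targets": "0 0 0 0;0 0 0 0;0 0 0 0;0 0 0 0;0 0 0 0;0 0 0 0;0 0 0 0;0 0 0 0", "gripper": 1, "squeeze": 60}}

```text
t: 5.4
tcp_pos: [0.449, 0.0288, 0.0723]
tool_rot: [0.998, 0.062, 0.001, 0.0]
force: [-0.5, -0.9, 6.4]
finger_gap: 0.208
gripper_force: 58.5
```

Emit:
{"api": "step_arm", "payload": {"targets": "0 0 -20 0;0 0 -60 0;0 0 -100 0;0 0 -150 0;0 0 -150 0"}}

```text
t: 5.9
tcp_pos: [0.4527, 0.0284, 0.2272]
tool_rot: [0.998, 0.062, 0.007, 0.002]
force: [2.0, -0.5, -1.5]
finger_gap: 0.2
gripper_force: 59.0
```

```bash
python3 - <<'E'
from h import *
im=manip.snapshot('side')
b=cv2.resize(im[130:260,210:400],None,fx=4,fy=4,interpolation=cv2.INTER_CUBIC)
save(b,'s2')
go([.55,-.18,.26],0)
E
```

```text
shift [ 73.  219.5 -34.4] turn 7.1 | yaw 7.1 tcp [0.4507 0.0287 0.2245] F [-0.4915  0.6205 -1.0146] q [-0.1848  0.3026  1.8641  0.0001  0.9668  1.2621]
```

View pics/s2.png

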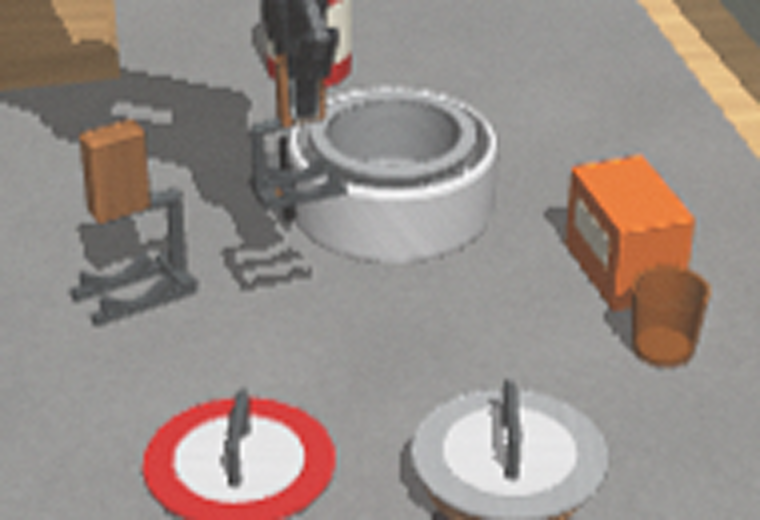

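Emit:
{"api": "step_arm", "payload": {"targets": "23 -185 -75 7;23 -185 -75 7;23 -185 -75 7;23 -185 -75 7;23 -185 -75 7;23 -185 -75 7;23 -185 -75 7"}}

```text
t: 6.65
tcp_pos: [0.4474, 0.2143, 0.2947]
tool_rot: [1.0, 0.001, -0.002, 0.001]
force: [0.2, 0.8, -1.2]
finger_gap: 0.201
gripper_force: 59.4
```

```bash
python3 - <<'E'
from h import *
s=manip.sense();im=manip.snapshot('wrist');save(im,'w3');np.savez('w3.npz',im=im,p=s['tcp_pos'],r=s['tool_rot'])
for q,z in [('casing_top',.076),('casing',0)]:
    for r in manip.mark_of('wrist',q)[:2]: print(q,round(r['p'],2),np.round(r['position']),atz('wrist',r['position'],z,s))
go([.47,-.18,.3],0)
E
```

```text
shift [ 22.  393.9  -4.2] turn -0.0 | yaw -0.04 tcp [0.4483 0.2139 0.2955] F [-1.261  -0.7893 -0.7119] q [ 0.22    0.2769  1.6627 -0.0003  1.2049  1.7916]
```

View pics/w3.png

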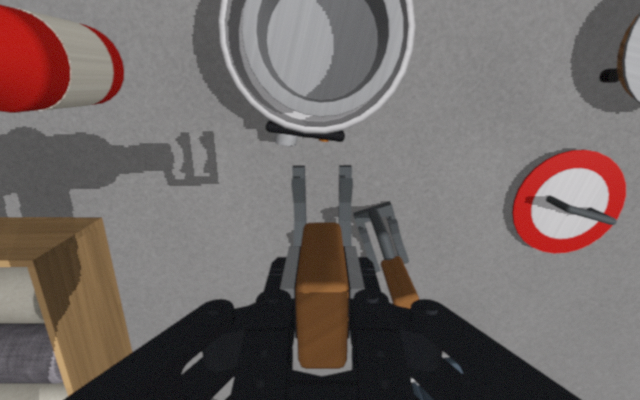

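Lifter held straight, tines forward at (298..345,170). The pot is cut off at the top, so I'll shift and look again.

Emit:
{"api": "step_arm", "payload": {"targets": "50 0 -50 0;50 0 -50 0;50 0 -50 0;50 0 -50 0"}}

```text
t: 7.2
tcp_pos: [0.498, 0.2144, 0.3457]
tool_rot: [1.0, -0.0, -0.001, 0.0]
force: [-0.8, 0.3, -1.6]
finger_gap: 0.201
gripper_force: 59.6
```

```bash
python3 - <<'E'
from h import *
s=manip.sense();im=manip.snapshot('wrist');save(im,'w4');np.savez('w4.npz',im=im,p=s['tcp_pos'],r=s['tool_rot'])
for q,z in [('casing_top',.076),('casing',0),('lid_loop',.079)]:
    for r in manip.mark_of('wrist',q)[:2]: print(q,round(r['p'],2),np.round(r['position']),atz('wrist',r['position'],z,s))
go([.47,-.18,.33],0)
E
```

```text
lid_loop 0.96 [554. 234.] [ 0.3878 -0.0934  0.079 ]
shift [-27.7 395.1  15.8] turn 0.1 | yaw 0.08 tcp [0.4972 0.2151 0.3455] F [-0.1997  0.0389 -1.9139] q [0.202  0.2976 1.4858 0.0001 1.3615 1.7713]
```

View pics/w4.png

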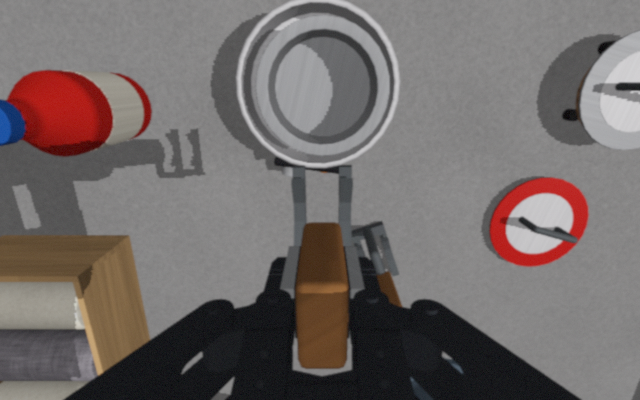

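```bash
cat > pot.py <<'E'
from h import *
from scipy.optimize import brute,fmin
D=np.load('w4.npz');s=dict(tcp_pos=D['p'],tool_rot=D['r'])
g=cv2.GaussianBlur(cv2.cvtColor(D['im'],cv2.COLOR_RGB2GRAY).astype(np.float32),(0,0),.7)
def rect(z,x0,y0,n,res):
    # rows: x world, cols: y world
    pts=np.float32([[150,20],[500,20],[500,170],[150,170]])
    w=np.array([atz('wrist',p,z,s)[:2] for p in pts]); m=np.float32(np.c_[(w[:,1]-y0)/res,(w[:,0]-x0)/res])
    return cv2.warpPerspective(g,cv2.getPerspectiveTransform(pts,m),(n,n),flags=cv2.INTER_CUBIC)
x0,y0,res=.44,.08,.0005
th=np.radians(np.arange(0,360,2))
def prof(I,c,r):
    return cv2.remap(I,((c[1]+r*np.sin(th)-y0)/res).astype(np.float32)[None],((c[0]+r*np.cos(th)-x0)/res).astype(np.float32)[None],cv2.INTER_LINEAR)[0]
def fit(z,r,sgn):
    I=rect(z,x0,y0,560,res)
    def f(c):
        d=sgn*(prof(I,c,r+.0012)-prof(I,c,r-.0012)); return -np.clip(d,0,40).mean()
    return brute(f,((.54,.6),(.18,.25)),Ns=61,finish=fmin,full_output=True)[:2]
for n,z,r,sg in [('mouth',.088,.062,1),('rim out',.088,.076,-1),('casing out',.076,.097,-1),('casing out+',.076,.097,1)]:
    print(n,fit(z,r,sg))
I=rect(.088,x0,y0,560,res);save(cv2.cvtColor(np.clip(I,0,255).astype(np.uint8),cv2.COLOR_GRAY2RGB),'rect')
E
python3 pot.py; python3 -c "
from h import *
print(manip.sense()['t'])"
```

```text
mouth (array([0.5712, 0.2132]), np.float64(-39.621673583984375))
rim out (array([0.5721, 0.216 ]), np.float64(-27.34067153930664))
casing out (array([0.5739, 0.2149]), np.float64(-19.169675827026367))
casing out+ (array([0.5692, 0.2295]), np.float64(-14.522452354431152))
7.4
```

```bash
cat >> pot.py <<'E'
print('free r')
def fit3(z,r,sgn,c0):
    I=rect(z,x0,y0,560,res)
    def f(c):
        d=sgn*(prof(I,c,c[2]+.0012)-prof(I,c,c[2]-.0012)); return -np.clip(d,0,40).mean()
    return fmin(f,[*c0,r],disp=0,initial_simplex=np.array([[*c0,r],[c0[0]+.003,c0[1],r],[c0[0],c0[1]+.003,r],[*c0,r+.003]])),
for z,r,sg in [(.088,.062,1),(.088,.076,-1),(.076,.097,-1),(.076,.09,1)]: print(r,sg,fit3(z,r,sg,(.572,.215)))
J=cv2.cvtColor(np.clip(I,0,255).astype(np.uint8),cv2.COLOR_GRAY2RGB)
I7=cv2.cvtColor(np.clip(rect(.076,x0,y0,560,res),0,255).astype(np.uint8),cv2.COLOR_GRAY2RGB)
def circ(J,c,r,col): cv2.circle(J,(round((c[1]-y0)/res),round((c[0]-x0)/res)),round(r/res),col,1)
circ(J,(.5712,.2132),.062,(255,0,0));circ(J,(.5712,.2132),.076,(255,0,0));circ(I7,(.5739,.2149),.097,(0,255,0))
save(cv2.resize(np.hstack([J[60:480,60:480],I7[60:480,60:480]]),(800,400)),'rect2')
E
python3 pot.py
```

```text
mouth (array([0.5712, 0.2132]), np.float64(-39.621673583984375))
rim out (array([0.5721, 0.216 ]), np.float64(-27.34067153930664))
casing out (array([0.5739, 0.2149]), np.float64(-19.169675827026367))
casing out+ (array([0.5692, 0.2295]), np.float64(-14.522452354431152))
free r
0.062 1 (array([0.571 , 0.2134, 0.0617]),)
0.076 -1 (array([0.5718, 0.2166, 0.077 ]),)
0.097 -1 (array([0.5721, 0.2184, 0.0933]),)
0.09 1 (array([0.5714, 0.2191, 0.0881]),)
```

View pics/rect2.png

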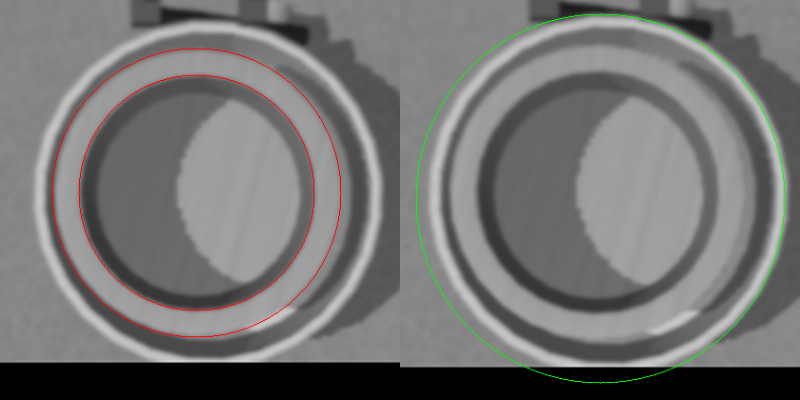

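Mouth circles fit well: pot axis ≈ (0.571, 0.213), casing ≈ (0.572, 0.2187). Next, the lid.

Emit:
{"api": "step_arm", "payload": {"targets": "0 397 0 0;0 397 0 0;0 397 0 0;0 397 0 0;0 397 0 0;0 397 0 0;0 397 0 0;0 397 0 0;0 397 0 0;0 397 0 0;0 397 0 0"}}

```text
t: 8.5
tcp_pos: [0.4987, -0.1802, 0.3462]
tool_rot: [1.0, 0.001, -0.001, -0.001]
force: [1.0, -0.3, -1.3]
finger_gap: 0.204
gripper_force: 59.9
```

```bash
python3 - <<'E'
from h import *
s=manip.sense();im=manip.snapshot('wrist');np.savez('w5.npz',im=im,p=s['tcp_pos'],r=s['tool_rot'])
save(cv2.resize(im[0:230,190:460],None,fx=2.6,fy=2.6,interpolation=cv2.INTER_CUBIC),'w5')
for q,z in [('lid_loop',.079),('lid',.03),('trivet_top',.03)]:
    for r in manip.mark_of('wrist',q)[:3]: print(q,round(r['p'],2),np.round(r['position']),atz('wrist',r['position'],z,s))
go([.5,-.18,.33],0)
E
```

```text
lid_loop 0.87 [475. 197.] [ 0.441  -0.3753  0.079 ]
lid_loop 0.68 [275. 232.] [ 0.3911 -0.1184  0.079 ]
lid_loop 0.65 [328.  93.] [ 0.5679 -0.1869  0.079 ]
lid 0.81 [461. 184.] [ 0.4447 -0.376   0.03  ]
lid 0.65 [330.  93.] [ 0.5665 -0.1906  0.03  ]
lid 0.56 [282. 223.] [ 0.3836 -0.1219  0.03  ]
shift [ 0.7 -0.  16.8] turn 0.2 | yaw 0.22 tcp [ 0.4993 -0.18    0.3468] F [-0.1625  0.3227 -1.807 ] q [-0.5568  0.2779  1.5109  0.0001  1.3529  1.0102]
```

View pics/w5.png

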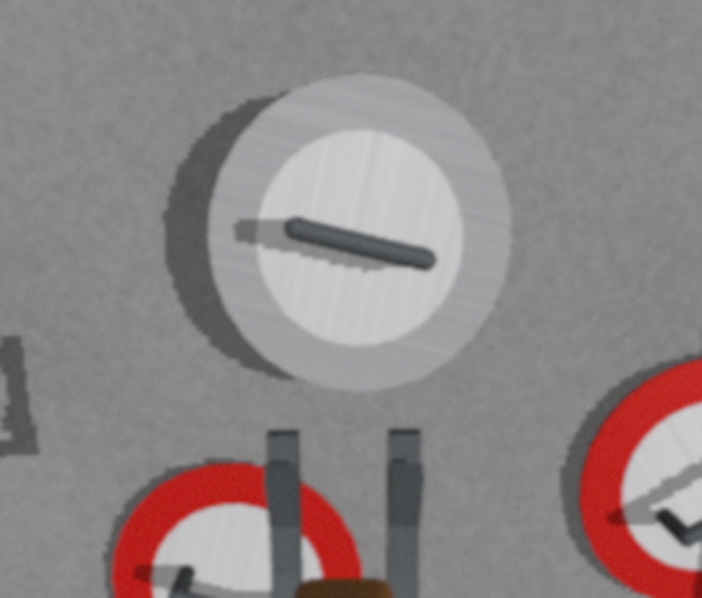

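```bash
python3 - <<'E'
from h import *
D=np.load('w5.npz');s=dict(tcp_pos=D['p'],tool_rot=D['r'])
f=lambda x,y,z:atz('wrist',(190+x/2.6,y/2.6),z,s)
a,b=f(287,227,.079),f(435,260,.079);d=a-b
c=(a+b)/2;ya=np.degrees(np.arctan2(d[1],d[0]))-90
print('loop',c,'x-yaw',ya,np.linalg.norm(d))
E=[f(x,y,.042) for x,y in [(208,232),(512,232),(360,74),(360,391)]];print('flange',(E[0]+E[1])/2,(E[2]+E[3])/2,np.linalg.norm(E[0]-E[1]),np.linalg.norm(E[2]-E[3]))
zt=s['tcp_pos'][2]-.067
print('tips in tool frame (mm)',[(f(x,431,zt)-s['tcp_pos'])*1000 for x in (267,299,388,420)])
E
```

```text
loop [ 0.5669 -0.1879  0.079 ] x-yaw -11.871202018154378 0.06741852613846619
flange [ 0.5711 -0.1878  0.042 ] [ 0.5669 -0.1879  0.042 ] 0.14690597315825968 0.1466544472034708
tips in tool frame (mm) [array([ 30.9652,  18.617 , -67.    ]), array([ 30.9902,  10.8521, -67.    ]), array([ 31.0595, -10.7404, -67.    ]), array([ 31.0844, -18.5027, -67.    ])]
```

Emit:
{"api": "step_arm", "payload": {"targets": "-21 -10 40 8;-21 -10 90 12;-21 -10 140 12;-21 -10 180 12;-21 -10 205 12;-21 -10 215 12;-21 -10 224 12;-21 -10 224 12;-21 -10 224 12"}}

```text
t: 9.6
tcp_pos: [0.4793, -0.1719, 0.1238]
tool_rot: [0.995, -0.104, 0.001, 0.001]
force: [0.9, 0.2, -0.9]
finger_gap: 0.197
gripper_force: 59.7
```

```bash
python3 - <<'E'
from h import *
s=manip.sense();go([.566,-.188,.123],-11.9)
im=manip.snapshot('side');save(cv2.resize(im[190:290,270:400],None,fx=5,fy=5,interpolation=cv2.INTER_CUBIC),'s3')
E
```

```text
shift [88.2 -2.1  1. ] turn 0.0 | yaw -11.89 tcp [ 0.4793 -0.1719  0.1238] F [ 0.9031  0.2006 -0.907 ] q [-0.5642  0.5383  1.8223  0.      0.7784  1.2141]
```

View pics/s3.png

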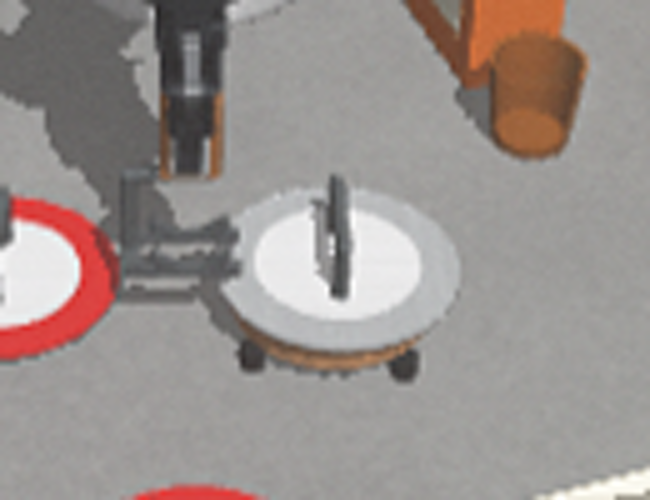

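Lifter is lined up behind the loop (tines at ~(240,250) in the crop, bar at (340,240)). Inserting.

Emit:
{"api": "step_arm", "payload": {"targets": "0 -2 0 0;15 -2 0 0;30 -2 0 0;45 -2 0 0;60 -2 0 0;75 -2 0 0;84 -2 0 0;88 -2 0 0;88 -2 0 0;88 -2 0 0"}}

```text
t: 10.65
tcp_pos: [0.564, -0.1874, 0.1227]
tool_rot: [0.995, -0.104, -0.001, -0.0]
force: [-0.5, -1.5, -1.6]
finger_gap: 0.205
gripper_force: 59.8
```

Emit:
{"api": "step_arm", "payload": {"targets": "0 0 -5 0;0 0 -10 0;0 0 -13 0;0 0 -16 0;0 0 -18 0;0 0 -18 0"}}

```text
t: 11.25
tcp_pos: [0.5644, -0.1875, 0.1404]
tool_rot: [0.995, -0.104, -0.0, -0.0]
force: [-0.3, -0.7, -2.2]
finger_gap: 0.204
gripper_force: 59.5
```

Emit:
{"api": "step_arm", "payload": {"targets": "0 0 -2 0;0 0 -4 0;0 0 -6 0;0 0 -8 0;0 0 -8 0"}}

```text
t: 11.75
tcp_pos: [0.565, -0.1879, 0.149]
tool_rot: [0.995, -0.104, 0.0, 0.0]
force: [0.2, -0.3, -5.4]
finger_gap: 0.202
gripper_force: 59.4
```

Emit:
{"api": "step_arm", "payload": {"targets": "0 0 -4 0;0 0 -8 0;0 0 -12 0;0 0 -16 0;0 0 -20 0;0 0 -20 0;0 0 -20 0"}}

```text
t: 12.45
tcp_pos: [0.5648, -0.1878, 0.1689]
tool_rot: [0.995, -0.104, 0.0, 0.0]
force: [-0.3, 1.0, -6.0]
finger_gap: 0.203
gripper_force: 59.3
```

```bash
python3 - <<'E'
from h import *
for i in range(1):
    s=manip.sense();print(s['force'],s['ft_torque'],s['tcp_pos'])
for c in ('side','wrist'):
    s=manip.sense();im=manip.snapshot(c);np.savez('lift_'+c,im=im,p=s['tcp_pos'],r=s['tool_rot'])
    for q in ('lid_loop','lid','trivet_top','lifter_grip','lifter_notch'):
        for r in manip.mark_of(c,q)[:4]: print(c,q,round(r['p'],2),np.round(r['position']),atz(c,r['position'],.1,s))
E
```

```text
[-0.2656  0.9989 -5.969 ] [ 0.0348  0.0447 -0.0416] [ 0.5648 -0.1878  0.1689]
side lid_loop 0.94 [336. 224.] [ 0.5643 -0.1703  0.1   ]
side lid_loop 0.81 [306. 299.] [ 0.415  -0.4349  0.1   ]
side lid_loop 0.75 [269. 234.] [ 0.3646 -0.1743  0.1   ]
side lid 0.95 [268. 249.] [ 0.3518 -0.2372  0.1   ]
side lid 0.92 [310. 308.] [ 0.4165 -0.4661  0.1   ]
side lid 0.83 [340. 236.] [ 0.5601 -0.2282  0.1   ]
side trivet_top 0.85 [336. 244.] [ 0.539  -0.2592  0.1   ]
side lifter_grip 0.65 [339. 205.] [ 0.6001 -0.0808  0.1   ]
side lifter_grip 0.65 [237. 175.] [0.3097 0.1572 0.1   ]
side lifter_notch 0.82 [337. 226.] [ 0.566  -0.1803  0.1   ]
side lifter_notch 0.77 [243. 200.] [0.3128 0.0043 0.1   ]
wrist lid_loop 0.88 [570. 282.] [ 0.4747 -0.3504  0.1   ]
wrist lid_loop 0.82 [320. 208.] [ 0.5669 -0.187   0.1   ]
wrist lid_loop 0.82 [287. 379.] [ 0.4294 -0.1312  0.1   ]
wrist lid 0.72 [297. 348.] [ 0.458  -0.1459  0.1   ]
wrist lid 0.68 [321. 188.] [ 0.5805 -0.1904  0.1   ]
wrist lid 0.56 [538. 255.] [ 0.5018 -0.3279  0.1   ]
wrist lifter_grip 0.77 [326. 285.] [ 0.5082 -0.1787  0.1   ]
```

Lifted: about 4.4 N of lid. Raise, then carry it gently.

Emit:
{"api": "step_arm", "payload": {"targets": "0 0 -4 0;0 0 -12 0;0 0 -22 0;0 0 -34 0;0 0 -46 0;0 0 -55 0;0 0 -60 0;-1 -5 -60 0;-3 -15 -60 0;-6 -30 -60 0;-10 -49 -60 0;-14 -69 -60 0"}}

```text
t: 14.25
tcp_pos: [0.5647, -0.1152, 0.228]
tool_rot: [0.995, -0.104, -0.001, -0.001]
force: [0.5, 0.4, -4.8]
finger_gap: 0.206
gripper_force: 59.3
```

Emit:
{"api": "step_arm", "payload": {"targets": "-4 -20 0 0;-8 -40 0 0;-12 -60 0 0;-16 -80 0 0;-20 -100 0 0;-24 -120 0 0;-28 -140 0 0;-32 -160 0 0;-36 -180 0 0;-40 -200 0 0;-44 -220 0 0;-48 -240 0 0"}}

```text
t: 15.45
tcp_pos: [0.5666, 0.1296, 0.228]
tool_rot: [0.995, -0.103, -0.001, -0.0]
force: [-0.5, 0.2, -5.8]
finger_gap: 0.204
gripper_force: 59.3
```

Emit:
{"api": "step_arm", "payload": {"targets": "-4 -20 0 0;-8 -39 0 0;-11 -55 0 0;-14 -68 0 0;-15 -77 0 0;-16 -82 0 0;-16 -84 0 0;-16 -85 0 0;-16 -85 0 0;-16 -85 0 0"}}

```text
t: 16.45
tcp_pos: [0.5699, 0.2132, 0.2287]
tool_rot: [0.995, -0.104, -0.0, 0.0]
force: [0.4, -0.1, -6.4]
finger_gap: 0.201
gripper_force: 59.3
```

```bash
python3 - <<'E'
from h import *
s=manip.sense();print(s['t'],s['ft_torque']);go([.5695,.2135,.2],-11.9)
im=manip.snapshot('wrist');np.savez('w6',im=im,p=s['tcp_pos'],r=s['tool_rot']);save(im,'w6')
for q,z in (('lid_loop',s['tcp_pos'][2]-.06),('lid',s['tcp_pos'][2]-.109),('casing_top',.076)):
    for r in manip.mark_of('wrist',q)[:2]: print(q,round(r['p'],2),np.round(r['position']),atz('wrist',r['position'],z,s))
E
```

```text
16.45 [-0.0798  0.0088 -0.0161]
shift [-0.5 -0.2 28.7] turn -0.1 | yaw -11.96 tcp [0.5699 0.2132 0.2287] F [ 0.3715 -0.1266 -6.4072] q [ 0.1747  0.508   1.4783 -0.0002  1.1554  1.9543]
lid_loop 0.92 [319. 210.] [0.5743 0.2138 0.1687]
lid_loop 0.31 [321. 205.] [0.5769 0.2124 0.1687]
lid 0.95 [323. 188.] [0.5733 0.2113 0.1197]
lid 0.63 [618. 258.] [ 0.4628 -0.0159  0.1197]
```

```bash
python3 - <<'E'
from h import *
from scipy.optimize import brute,fmin
D=np.load('w6.npz');s=dict(tcp_pos=D['p'],tool_rot=D['r'])
hsv=D['im'].astype(np.float32).mean(2);g=cv2.GaussianBlur(hsv,(0,0),.8)
pts=np.float32([[100,20],[540,20],[540,350],[100,350]]);res=.0005;x0,y0=s['tcp_pos'][0]-.12,s['tcp_pos'][1]-.12
z=s['tcp_pos'][2]-.073+.013-.049+.012
w=np.array([atz('wrist',p,z,s)[:2] for p in pts]);m=np.float32(np.c_[(w[:,1]-y0)/res,(w[:,0]-x0)/res])
I=cv2.warpPerspective(g,cv2.getPerspectiveTransform(pts,m),(480,480))
# front 200 deg only (rear hidden by gripper)
th=np.radians(np.arange(-110,111,2)-12)
P=lambda c,r:cv2.remap(I,((c[1]+r*np.sin(th)-y0)/res).astype(np.float32)[None],((c[0]+r*np.cos(th)-x0)/res).astype(np.float32)[None],1)[0]
f=lambda c:-np.clip(abs(P(c,c[2]+.0012)-P(c,c[2]-.0012)),0,25).mean()
c0=s['tcp_pos'][:2]
for r in (.0735,.0745):
  b=brute(f,((c0[0]-.01,c0[0]+.012),(c0[1]-.01,c0[1]+.01),(r-.001,r+.001)),Ns=23,finish=None,full_output=True)
  print(b[:2],'rel TCP mm',(b[0][:2]-c0)*1000)
E
```

```text
(array([0.5739, 0.2132, 0.0725]), np.float32(-20.18082)) rel TCP mm [4. 0.]
(array([0.5819, 0.2151, 0.0755]), np.float32(-20.474657)) rel TCP mm [12.      1.8182]
```

Emit:
{"api": "step_arm", "payload": {"targets": "-1 0 4 0;-1 0 9 0;-1 0 14 0;-1 0 19 0;-1 0 23 0;-1 0 26 0;-1 0 28 0;-1 0 28 0;-1 0 28 0"}}

```text
t: 17.55
tcp_pos: [0.569, 0.2141, 0.2008]
tool_rot: [0.995, -0.104, 0.0, -0.0]
force: [0.2, 0.2, -6.1]
finger_gap: 0.206
gripper_force: 59.4
```

Emit:
{"api": "step_arm", "payload": {"targets": "0 0 1 0;0 0 2 0;0 0 3 0;0 0 3 0;0 0 3 0"}}

```text
t: 18.05
tcp_pos: [0.5688, 0.214, 0.1977]
tool_rot: [0.995, -0.104, -0.0, 0.0]
force: [0.1, 0.0, -6.6]
finger_gap: 0.202
gripper_force: 59.4
```

Emit:
{"api": "step_arm", "payload": {"targets": "0 0 1 0;0 0 2 0;0 0 2 0;0 0 2 0"}}

```text
t: 18.45
tcp_pos: [0.5688, 0.214, 0.1956]
tool_rot: [0.995, -0.104, -0.0, 0.0]
force: [-0.6, 0.4, -6.5]
finger_gap: 0.205
gripper_force: 59.4
```

Emit:
{"api": "step_arm", "payload": {"targets": "0 0 1 0;0 0 2 0;0 0 2 0;0 0 2 0"}}

```text
t: 18.85
tcp_pos: [0.5688, 0.2141, 0.1936]
tool_rot: [0.995, -0.104, -0.0, -0.0]
force: [-0.1, -1.2, -5.5]
finger_gap: 0.2
gripper_force: 59.4
```

Emit:
{"api": "step_arm", "payload": {"targets": "0 0 1 0;0 0 1.5 0;0 0 1.5 0;0 0 1.5 0"}}

```text
t: 19.25
tcp_pos: [0.5689, 0.214, 0.1922]
tool_rot: [0.995, -0.104, -0.0, 0.0]
force: [0.6, -0.5, -6.1]
finger_gap: 0.201
gripper_force: 59.4
```

Emit:
{"api": "step_arm", "payload": {"targets": "0 0 1 0;0 0 1.5 0;0 0 1.5 0;0 0 1.5 0"}}

```text
t: 19.65
tcp_pos: [0.5688, 0.2141, 0.1907]
tool_rot: [0.995, -0.104, -0.0, -0.0]
force: [1.1, -0.1, -4.3]
finger_gap: 0.202
gripper_force: 59.4
```

Emit:
{"api": "step_arm", "payload": {"targets": "0 0 1 0;0 0 1.5 0;0 0 1.5 0;0 0 1.5 0"}}

```text
t: 20.05
tcp_pos: [0.5693, 0.2141, 0.1898]
tool_rot: [0.995, -0.104, 0.001, -0.0]
force: [0.3, 0.6, -2.2]
finger_gap: 0.202
gripper_force: 59.6
```

Emit:
{"api": "step_arm", "payload": {"targets": "0 0 1 0;0 0 2 0;0 0 3 0;0 0 4 0;0 0 4 0;0 0 4 0"}}

```text
t: 20.65
tcp_pos: [0.5689, 0.2141, 0.1852]
tool_rot: [0.995, -0.104, -0.0, 0.0]
force: [-0.3, -0.2, -2.3]
finger_gap: 0.201
gripper_force: 59.6
```

Emit:
{"api": "step_arm", "payload": {"targets": "0 0 2 0;0 0 4 0;0 0 6 0;0 0 8 0;0 0 10 0;0 0 12 0;0 0 12 0;0 0 12 0"}}

```text
t: 21.45
tcp_pos: [0.5689, 0.2141, 0.1732]
tool_rot: [0.995, -0.104, -0.0, -0.0]
force: [-0.5, -0.5, -1.3]
finger_gap: 0.201
gripper_force: 59.6
```

```bash
python3 - <<'E'
from h import *
s=manip.sense();print(s['t']);go([.5695,.2135,.173],-11.9)
im=manip.snapshot('wrist');np.savez('w7',im=im,p=s['tcp_pos'],r=s['tool_rot'])
for q,z in (('lid_loop',.129),('lid',.080)):
    for r in manip.mark_of('wrist',q)[:2]: print(q,round(r['p'],2),np.round(r['position']),atz('wrist',r['position'],z,s))
manip.snapshot('side')
a=manip.mark_of('side','lid_loop');print([(round(r['p'],2),r['position'],atz('side',r['position'],.129)) for r in a[:3]])
E
```

```text
21.45
shift [0.7 0.4 0.2] turn -0.0 | yaw -11.91 tcp [0.5689 0.2141 0.1732] F [-0.4776 -0.5235 -1.3054] q [0.1762 0.5737 1.5332 0.     1.0347 1.9549]
lid_loop 0.84 [321. 224.] [0.5702 0.2141 0.129 ]
lid 0.73 [321. 194.] [0.5726 0.214  0.08  ]
[(0.74, [270.3, 233.1], array([ 0.3652, -0.2064,  0.129 ])), (0.64, [306.4, 300.4], array([ 0.4078, -0.4649,  0.129 ]))]
```

Emit:
{"api": "step_arm", "payload": {"targets": "-4 0 0 0;-10 0 0 0;-18 0 0 0;-27 0 0 0;-36 0 0 0;-46 0 0 0;-56 0 0 0;-66 0 0 0;-76 0 0 0;-86 0 0 0;-90 0 0 0;-90 0 0 0"}}

```text
t: 22.9
tcp_pos: [0.4801, 0.2328, 0.1733]
tool_rot: [0.995, -0.103, -0.0, 0.0]
force: [0.1, -0.2, -2.0]
finger_gap: 0.201
gripper_force: 59.7
```

Emit:
{"api": "step_arm", "payload": {"targets": "0 0 -30 6;0 0 -80 12;0 0 -130 12;0 0 -170 12;0 0 -170 12;0 0 -170 12"}}

```text
t: 23.5
tcp_pos: [0.4813, 0.2325, 0.344]
tool_rot: [0.978, -0.207, 0.001, -0.0]
force: [0.1, 0.8, -0.9]
finger_gap: 0.205
gripper_force: 60.0
```

```bash
cat > lidfit.py <<'E'
from h import *
from scipy.optimize import fmin
s=manip.sense();im=manip.snapshot('wrist');np.savez('w8',im=im,p=s['tcp_pos'],r=s['tool_rot']);save(im,'w8')
print(s['t'],s['tcp_pos'],yaw(s))
for q,z in (('lid_loop',.129),('lid',.080),('casing_top',.076)):
    for r in manip.mark_of('wrist',q)[:3]: print(q,round(r['p'],2),np.round(r['position']),atz('wrist',r['position'],z,s))
g=cv2.GaussianBlur(im.astype(np.float32).mean(2),(0,0),.7)
def proj(P):
    c=manip.get_calibration('wrist');f=200/np.tan(np.radians(c['fov_y'])/2);W=np.eye(4);W[:3,:3]=R.from_quat(s['tool_rot']).as_matrix();W[:3,3]=s['tcp_pos']
    T=np.linalg.inv(W@np.array(c['tool_from_camera']));Q=P@T[:3,:3].T+T[:3,3];return (Q[:,:2]/Q[:,2:]*f+[c['cx'],c['cy']]).astype(np.float32)
th=np.radians(np.arange(0,360,3))
def P(p,r):
    x,y,z,ax,ay=p;X,Y=r*np.cos(th),r*np.sin(th);uv=proj(np.c_[x+X,y+Y,z+ax*X+ay*Y])
    return cv2.remap(g,uv[None,:,0].copy(),uv[None,:,1].copy(),1)[0]
def cost(p): return -np.clip(abs(P(p,.0752)-P(p,.0728)),0,30).mean()
best=None
for dz in (0,.003,.006,.009):
  for dx in np.arange(-.006,.007,.003):
    for dy in np.arange(-.006,.007,.003):
      p0=np.array([.571+dx,.2135+dy,.092+dz,0,0])
      o=fmin(cost,p0,initial_simplex=np.vstack([p0]+[p0+np.eye(5)[i]*[.002,.002,.002,.03,.03][i] for i in range(5)]),disp=0,full_output=1)
      if best is None or o[1]<best[1]: best=o
print('flange top x y z slopes',best[0],best[1])
E
python3 lidfit.py
```

```text
23.5 [0.4813 0.2325 0.344 ] -23.92671033811416
lid_loop 0.82 [300.  73.] [0.5728 0.2156 0.129 ]
lid_loop 0.78 [609. 114.] [ 0.4078 -0.0574  0.129 ]
lid 0.93 [584. 113.] [ 0.4008 -0.0661  0.08  ]
lid 0.76 [302.  73.] [0.5735 0.2156 0.08  ]
lid 0.19 [324. 287.] [0.3077 0.3055 0.08  ]Traceback (most recent call last):
  File "lidfit.py", line 21, in <module>
    o=fmin(cost,p0,initial_simplex=np.vstack([p0]+[p0+np.eye(5)[i]*[.002,.002,.002,.03,.03][i] for i in range(5)]),disp=0,full_output=1)
    res = _minimize_neldermead(func, x0, args, callback=callback, **opts)
    fsim[j] = func(sim[j])
              ~~~~^^^^^^^^
    fx = function(np.copy(x), *(wrapper_args + args))
  File "lidfit.py", line 15, in cost
    def cost(p): return -np.clip(abs(P(p,.0752)-P(p,.0728)),0,30).mean()
                                                ~^^^^^^^^^
  File "lidfit.py", line 13, in P
    x,y,z,ax,ay=p;X,Y=r*np.cos(th),r*np.sin(th);uv=proj(np.c_[x+X,y+Y,z+ax*X+ay*Y])
                                                   ~~~~^^^^^^^^^^^^^^^^^^^^^^^^^^^^
  File "lidfit.py", line 9, in proj
    c=manip.get_calibration('wrist');f=200/np.tan(np.radians(c['fov_y'])/2);W=np.eye(4);W[:3,:3]=R.from_quat(s['tool_rot']).as_matrix();W[:3,3]=s['tcp_pos']
ValueError: time passes only in moves, steps and waits
```

```bash
sed -i 's/^s=manip.sense();im=.*/D=np.load("w8.npz");im=D["im"];s=dict(tcp_pos=D["p"],tool_rot=D["r"])/; /^print(s\[/d; /^for q,z/d; /^    for r in/d; s/^    c=manip.get_calibration(.wrist.);f=/    c=C;f=/; s/^def proj/C=manip.get_calibration("wrist")\ndef proj/' lidfit.py; python3 lidfit.py
```

```text
flange top x y z slopes [ 0.577   0.2132  0.1037 -0.5801  0.0441] -29.18181610107422
```

```bash
sed '/^best=None/,$d' lidfit.py > lf2.py; cat >> lf2.py <<'E'
from scipy.optimize import brute
def c2(p,r=.074): return -np.clip(abs(P(p,r+.0012)-P(p,r-.0012)),0,30).mean()
for z in (.089,.092,.095,.098,.101):
    b=brute(lambda c:c2([c[0],c[1],z,0,0]),((.56,.582),(.204,.224)),Ns=21,finish=fmin,full_output=1,disp=0)
    print(z,b[0],b[1])
x,y=.571,.2135
o=brute(lambda c:c2([c[0],c[1],.092,c[2],c[3]]),((.565,.578),(.208,.219),(-.09,.09),(-.09,.09)),Ns=13,finish=fmin,full_output=1,disp=0);print('tilt fit',o[:2])
E
python3 lf2.py
```

```text
0.089 [0.5707 0.214 ] -25.097583770751953
0.092 [0.571  0.2139] -25.96509552001953
0.095 [0.5689 0.2147] -26.602209091186523
0.098 [0.569  0.2152] -28.19081687927246
0.101 [0.5693 0.2151] -28.250316619873047
tilt fit (array([ 0.5728,  0.2056, -0.1287,  0.5632]), np.float64(-27.44597816467285))
```

```bash
python3 - <<'E'
from h import *
manip.snapshot('side')
c=manip.get_calibration('side');f=200/np.tan(np.radians(c['fov_y'])/2);T=np.linalg.inv(np.array(c['extrinsics']))
def pj(p): q=T[:3,:3]@p+T[:3,3];return q[:2]/q[2]*f+[c['cx'],c['cy']]
for z in (.129,.132,.137): print(z,pj(np.array([.571,.2137,z])))
for q in ('lid_loop','lid'): print(q,[(round(r['p'],2),np.round(r['position'],1)) for r in manip.mark_of('side',q)[:4]])
print('lid',pj(np.array([.571,.2137,.08])))
go([.45,.029,.344],7)
E
```

```text
0.129 [308.213  151.9259]
0.132 [308.2223 151.1954]
0.137 [308.238  149.9743]
lid_loop [(0.97, array([306. , 151.9])), (0.65, array([269.4, 235.8])), (0.62, array([307. , 297.9]))]
lid [(0.75, array([307.8, 308.6])), (0.7, array([271.5, 249. ])), (0.59, array([308.7, 164.7]))]
lid [308.063  163.6351]
shift [ 54.8 198.3  -2. ] turn -30.9 | yaw -23.92 tcp [0.4803 0.2325 0.3418] F [-0.1397  0.2176 -2.236 ] q [0.2412 0.2879 1.5104 0.     1.3461 2.2294]
```

Emit:
{"api": "step_arm", "payload": {"targets": "54 199 0 -31;54 199 0 -31;54 199 0 -31;54 199 0 -31;54 199 0 -31;54 199 0 -31;54 199 80 -31;54 199 120 -31;54 199 160 -31;54 199 200 -31;54 199 225 -31;54 199 225 -31"}}

```text
t: 25.05
tcp_pos: [0.447, 0.0299, 0.1149]
tool_rot: [0.998, 0.062, -0.004, -0.001]
force: [-0.1, -0.5, -1.1]
finger_gap: 0.202
gripper_force: 60.0
```

```bash
python3 - <<'E'
from h import *
go([.45,.029,.078],7)
manip.snapshot('side')
for q in ('lid_loop','lid'): print(q,[(round(r['p'],2),np.round(r['position'],1)) for r in manip.mark_of('side',q)[:4]])
E
```

```text
shift [ 3.2  1.4 36.9] turn 0.1 | yaw 7.09 tcp [0.447  0.0299 0.1149] F [-0.0705 -0.4958 -1.0559] q [-0.1837  0.5023  1.9698  0.0005  0.6784  1.2629]
lid_loop [(0.78, array([266.3, 235. ])), (0.75, array([305.7, 298.8])), (0.63, array([307.6, 151.6]))]
lid [(0.67, array([269.9, 249.1])), (0.6, array([309.6, 164.6]))]
```

The side view puts the loop at (306..308, 151.8), matching the home height of 0.129 and the force evidence. Setting the lifter down now.

Emit:
{"api": "step_arm", "payload": {"targets": "0 0 15 0;0 0 28 0;0 0 35 0;0 0 38 0;0 0 38 0;0 0 38 0"}}

```text
t: 25.8
tcp_pos: [0.4501, 0.0288, 0.0809]
tool_rot: [0.998, 0.062, 0.001, 0.0]
force: [-0.3, -0.8, -1.8]
finger_gap: 0.204
gripper_force: 60.3
```

Emit:
{"api": "step_arm", "payload": {"targets": "0 0 1 0;0 0 2 0;0 0 2 0;0 0 2 0"}}

```text
t: 26.2
tcp_pos: [0.4495, 0.0288, 0.0782]
tool_rot: [0.998, 0.062, -0.0, -0.0]
force: [-0.2, 0.6, -0.7]
finger_gap: 0.204
gripper_force: 60.3
```

Emit:
{"api": "step_arm", "payload": {"targets": "0 0 1 0;0 0 2 0;0 0 2 0;0 0 2 0"}}

```text
t: 26.6
tcp_pos: [0.4494, 0.0288, 0.0761]
tool_rot: [0.998, 0.062, -0.0, -0.0]
force: [-0.6, 0.6, -1.3]
finger_gap: 0.205
gripper_force: 60.3
```

Emit:
{"api": "step_arm", "payload": {"targets": "0 0 1 0;0 0 1.5 0;0 0 1.5 0;0 0 1.5 0"}}

```text
t: 27.0
tcp_pos: [0.4495, 0.0288, 0.0747]
tool_rot: [0.998, 0.062, -0.0, -0.0]
force: [-1.0, 0.0, -0.7]
finger_gap: 0.204
gripper_force: 60.3
```

Emit:
{"api": "step_arm", "payload": {"targets": "0 0 1 0;0 0 1 0;0 0 1 0;0 0 1 0"}}

```text
t: 27.4
tcp_pos: [0.4495, 0.0288, 0.0737]
tool_rot: [0.998, 0.062, -0.0, 0.0]
force: [-0.3, -0.7, -2.7]
finger_gap: 0.204
gripper_force: 60.3
```

Emit:
{"api": "step_arm", "payload": {"targets": "0 0 1 0;0 0 1 0;0 0 1 0;0 0 1 0"}}

```text
t: 27.8
tcp_pos: [0.4495, 0.0288, 0.0727]
tool_rot: [0.998, 0.062, -0.0, -0.0]
force: [-0.4, 0.1, -1.5]
finger_gap: 0.203
gripper_force: 60.3
```

Emit:
{"api": "step_arm", "payload": {"targets": "0 0 0.5 0;0 0 0.5 0;0 0 0.5 0;0 0 0.5 0"}}

```text
t: 28.2
tcp_pos: [0.4496, 0.0288, 0.0724]
tool_rot: [0.998, 0.062, 0.0, 0.0]
force: [-0.5, -0.3, 1.9]
finger_gap: 0.198
gripper_force: 60.5
```

Touching the counter. Release.

Emit:
{"api": "step_arm", "payload": {"targets": "0 0 0 0;0 0 0 0;0 0 0 0;0 0 0 0;0 0 0 0;0 0 0 0;0 0 0 0", "gripper": 0, "squeeze": 20}}

```text
t: 28.9
tcp_pos: [0.4495, 0.0288, 0.0722]
tool_rot: [0.998, 0.062, -0.0, -0.0]
force: [0.3, -0.2, -0.1]
finger_gap: 0.998
gripper_force: 0.0
```

Emit:
{"api": "step_arm", "payload": {"targets": "0 0 -5 0;0 0 -15 0;0 0 -30 0;0 0 -50 0;0 0 -80 0;0 0 -120 0;30 0 -158 0;30 0 -158 0;30 0 -158 0;30 0 -158 0"}}

```text
t: 29.9
tcp_pos: [0.4774, 0.0328, 0.2295]
tool_rot: [0.998, 0.062, -0.002, -0.0]
force: [-0.2, -0.3, -0.4]
finger_gap: 1.003
gripper_force: 0.0
```

```bash
python3 - <<'E'
from h import *
s=manip.sense();print(s['t'],s['force'],s['finger_gap'],s['tcp_pos']);manip.snapshot('wrist');
for q,z in [('lifter_grip',.092),('lifter_notch',.013),('lifter',0)]:
    for r in manip.mark_of('wrist',q)[:2]: print(q,round(r['p'],2),np.round(r['position']),atz('wrist',r['position'],z,s))
manip.snapshot('side')
for q in ('lifter_grip','lifter_notch','lid_loop'): print(q,[(round(r['p'],2),np.round(r['position'])) for r in manip.mark_of('side',q)[:3]])
E
```

```text
29.9 [-0.2424 -0.2932 -0.3791] 1.0034058410908924 [0.4774 0.0328 0.2295]
lifter_grip 0.65 [324. 213.] [0.4492 0.0272 0.092 ]
lifter_grip 0.61 [193. 356.] [0.274  0.1423 0.092 ]
lifter_notch 0.57 [324. 185.] [0.4509 0.0272 0.013 ]
lifter 0.8 [322. 181.] [0.4516 0.0294 0.    ]
lifter 0.66 [230. 274.] [ 0.316   0.1286 -0.    ]
lifter_grip [(0.85, array([281., 194.])), (0.82, array([237., 174.]))]
lifter_notch [(0.77, array([244., 199.])), (0.63, array([284., 212.])), (0.56, array([286., 217.]))]
lid_loop [(0.95, array([307., 149.])), (0.71, array([306., 302.])), (0.57, array([267., 235.]))]
```

```bash
python3 -c "
from station import manip
print(manip.sign_off())"
```

```text
the job is handed in; nothing more can be done
None
```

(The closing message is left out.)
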